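# Chuck the lime reamer in the bar drive

## Task

Put the small green lime reamer into the chuck of the bar drive, shank down and skirt fully home on the chuck's nose, then turn the chuck sleeve clockwise until the three jaws hold the reamer hand-tight, 0.4 to 0.5 N m at the sleeve, without forcing it. The speed ring just below the sleeve is already set: do not let it be dragged round, and leave the orange reamer and the things round about where they stand.

Things in the scene. Friction and masses are not known exactly. Their poses are not given: they have to be found in the camera images.
- bar_drive: cordless bar drive, a white stick motor 69 mm across, parked nose up in a black round charging dock (120 mm across, 28 mm high, 84 mm collar up to 46 mm); fixed. Origin: centre of the dock's underside, on the vertical axis of all its parts. From below: motor to 90 mm height, grey speed ring 90 to 106.5 mm, black chuck sleeve 108.5 to 144.5 mm, steel nose to 146 mm
- chuck_nose (a point): centre of the chuck's flat steel nose, 146 mm above the worktop, z up: a fixed ring 32 mm across with a 24 mm hole 34 mm deep, 1.5 mm higher than the sleeve round it. In the hole, from 2 mm down, stand three coupled steel jaws, 6 mm wide, 20 mm high; turning the sleeve closes each by 2.5 mm per rad. At the start a rod of 14 to 21 mm would fit between them (not told)
- sleeve_grip (a point): point on the chuck sleeve's axis, 10 mm below its upper face. Black fluted cylinder, 44 mm across, 36 mm high; clockwise from above closes the jaws. Friction 0.12 N m: it stays where left. The jaws meet the shank 1.0 to 2.4 rad from the start; then torque climbs 0.36 N m per rad. 0.4 to 0.5 N m is hand-tight, under 0.32 loose, over 0.8 forced (while turning; at rest it may read up to 0.24 less)
- ring_mark (a point): white mark on the flat top of the grey speed ring, 29 mm from the axis, 106.5 mm above the worktop. The ring is 69 mm across and 16.5 mm high, sits 2 mm below the sleeve, sticks out 12.5 mm all round it and turns at a touch (0.03 N m); its start differs. Fingertips round the sleeve must stay above it. (A tight sleeve eases back by up to 1 rad when let go and still holds)
- lime_reamer: the smaller of the two reamers, green, about 90 g, standing upright in a hole of the reamer rack. Origin: on its axis at the underside of the skirt, z up along the axis. Skirt 36 mm across from 0 to 11 mm (the place to grip, with the fingertips), ribbed dome above to 25 mm; below it a steel shank 9 mm across and 30 mm long with a rounded end
- orange_reamer: the larger, orange reamer, standing upright in the other hole of the rack. Origin as for the lime reamer. Skirt 48 mm across and 12 mm high, dome to 36 mm, shank as the lime reamer's. Not to be moved
- reamer_rack: aluminium rack bent from sheet, 60 mm (x) by 184 mm over its feet (y), fixed. Origin: centre of its underside. Its flat top, 44 mm above the worktop, has two 13 mm through holes at y = -38 and +38 mm in its own frame; one reamer stands in each with its skirt on the top, either way round
- jigger: steel double-cone measure, 45 mm across, 78 mm high, standing; origin at the centre of its underside. A bystander
- beaker: small clear glass, 48 mm across, 60 mm high, standing; origin at the centre of its underside. A bystander
- sauce_cup: small lidded plastic cup, 73 mm across, 49 mm high, standing; origin at the centre of its underside. A bystander
Mind the look-alikes: they are no part of the job. Leave any pink or turquoise look-alike of the lime_reamer alone.

How it is judged:
By the outcome, as a careful person would: the job done as asked, in the order asked, and still so for the second after the job is handed in, with the robot touching nothing.
It also fails if it takes over 61 s, if anything falls off the work surface, if the arm or the gripper's body presses on something with over 40 N, if the wrist force passes 120 N, or if a joint passes its speed limit or range.

## Robot

A 6-joint arm with a two-finger parallel gripper is mounted at the origin on a cart in front of the work surface, level with it; the furniture and walls round the work are solid. World frame = base frame: x ahead of the robot, y to its left, z up, the work surface at z = 0. Lengths are in m, angles in degrees, forces in N, time in s.
With the tool pointing down it reaches from about 0.15 to 0.775 m from the base axis. Payload 6.1 kg.
Tool frame: the origin (TCP) lies at the very end of the fingers, on their centre line; the grasp point (between the pads) lies 19 mm behind it; z points along the fingers, y is the line along which they close (so a half turn about z gives the same grasp; the last joint's range is limited). The gripper opens to 85 mm and grips with 20 to 120 N. Pads are 22 mm wide; open, the fingers measure 114 mm over their backs; the gripper's body (76 mm by 85 mm) begins 54 mm behind the grasp point. The pads swing forward as they close: fully open they stand 13 mm farther back than shut.
Start: joints at [66.349, 7.208, -2.269, 80.523, 0, 90], TCP at [0.211, 0.481, 0.231] pointing down, gripper open.
Joint ranges: [-155.77, 155.77], [-54.66, 111.73], [-72.52, 77.12], [-102.08, 115.82], [-83.92, 84.16], [-180, 180]. Speed limits (degrees/s): [136.94, 136.94, 172.46, 180, 180, 180].

## Interface

Orientations are given as a 3x3 rotation matrix whose columns are the frame's x, y, z axes.
In Python, from plant import env gives the robot as it stands. The module is installed in compiled form; this text tells all that it offers.
- The arm moves only by the shell command python3 -m pendant 'ROWS' [FORCE]. ROWS is JSON, a list of rows, each an object of numbers: "dx", "dy", "dz": the shift along the world's x, y, z scaled (see below); "wx", "wy", "wz": the turn, a rotation vector about the world's x, y, z scaled (see below); "jaw": the gripper's target within -1 to 1 (shut at 1, half-way at 0, fully open at -1). In form: [{"dx": .., "dy": .., "dz": .., "wx": .., "wy": .., "wz": .., "jaw": ..}, ...]. A call has 1 to 5 rows; each row is the pose to reach, as a shift and turn from the pose commanded when the call began, turning the shorter way round; what a row does not reach only later rows make up. The controller multiplies each number of a shift by 0.4 m and each number of a turn by pi rad. A row lasts 1/8 s, in which the tool goes at most 62.5 mm and 10.7 degrees, less where a joint would pass 70% of its speed; a pose out of reach is approached as far as the arm can. A call with a number of a shift or a turn outside -1 to 1 is refused whole. A call with a gripper value outside its range is refused whole. The fingers move at their own pace and stop on an object; FORCE is the grip in N (left out, the last holds). Time passes only in rows, so rows that repeat a pose let the fingers close. It gives the time, the measured TCP pose, the force, the opening and the grip force at its end, in the units of the state.
- env.read_state(): the state, without advancing time (a new reading comes with each control period).
- env.get_image(name): name is "scene" or "top"; returns the picture (384x512x3 uint8, blue, green, red); there is no depth.
- env.camera_params(name): a dict with "intrinsics" (3x3 intrinsics, pixels), "cam_to_world" (4x4, takes a point from camera to world coordinates). Camera axes: x right, y up, looking along -z (the intrinsics and any distortion apply to the point x, -y, -z); pixel columns grow to the right and rows downward; lengths in m; the calibration is good to about 2 mm. A picture is of the moment at which its call begins. camera_params takes no time and is no camera call.
- env.close_job(): hands the job in; it is judged then, once.
The state is a dict: "time_s": time; "q": joint angles; "qvel": joint speeds; "effort": joint torques, N m; "eef_pos": TCP position; "eef_rot": TCP orientation; "contact_force": force on the tool from outside, world axes, zero at the start; "torque": the same for the moment, N m; "finger_gap": finger opening in m; "gripper_force": force on a finger pad.
Only numpy, scipy, OpenCV 4.12 (cv2) and the standard library are available. Lean on these libraries where they do the work, as an engineer would, in place of code of your own. Each camera call takes 0.05 s, during which the arm holds its last target. There are 200 camera calls.

## Working session

There is one attempt and no reset: what is moved stays moved. The work goes in short steps, Python scripts to look and compute and a shell command to move; the robot and the scene stay as the last step left them, time stands still between calls to the robot, and variables do not carry over. Pictures are saved under pics/ and viewed, at most 10 in all, crops included, and the job is handed in when it is done.

```bash
mkdir -p pics; python3 - <<'E'
from plant import env
import cv2,numpy as np
for n in("scene","top"):
    cv2.imwrite(f"pics/{n}0.png",env.get_image(n))
    p=env.camera_params(n);print(n,np.round(p["intrinsics"],2).tolist(),np.round(p["cam_to_world"],4).tolist(),[k for k in p])
s=env.read_state();print(s["time_s"],s["eef_pos"],np.round(s["eef_rot"],3).tolist(),s["finger_gap"])
E
```

```text
scene [[434.24, 0.0, 255.93], [0.0, 434.24, 188.72], [0.0, 0.0, 1.0]] [[-0.4343, 0.432, -0.7904, -0.2606], [-0.9006, -0.1916, 0.3901, 0.3682], [0.0171, 0.8813, 0.4723, 0.5692], [0.0, 0.0, 0.0, 1.0]] ['intrinsics', 'cam_to_world']
top [[397.22, 0.0, 254.78], [0.0, 397.22, 197.62], [0.0, 0.0, 1.0]] [[-0.0225, 0.9866, -0.1615, 0.3426], [-0.9997, -0.0238, -0.0062, -0.0294], [-0.0099, 0.1613, 0.9868, 1.1262], [0.0, 0.0, 0.0, 1.0]] ['intrinsics', 'cam_to_world']
0.1 [0.21046749 0.48058775 0.23060677] [[-0.916, 0.401, -0.001], [0.401, 0.916, -0.001], [-0.0, -0.001, -1.0]] 0.08571698013903191
```

View pics/scene0.png

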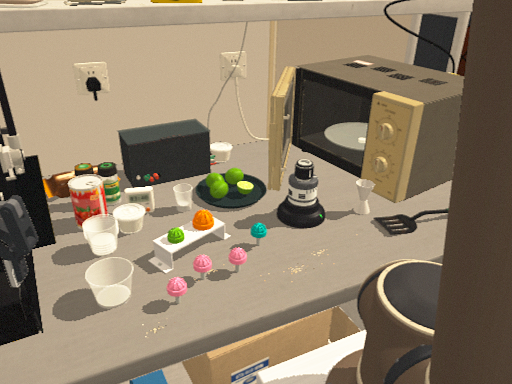

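View pics/top0.png

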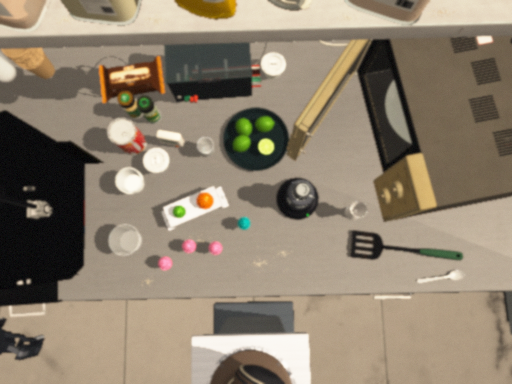

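The scene picture shows the rack with lime reamer at (176,235) and orange at (203,220), and the drive's nose near (305,163). In the top view the lime reamer is at (180,211), the orange at (205,200) and the nose near (303,188). Next: masks and triangulation, with enlarged crops of the drive.

```bash
cat > h.py <<'E'
from plant import env
import cv2,numpy as np
def ray(n,uv):
    p=env.camera_params(n);K=np.array(p["intrinsics"]);T=np.array(p["cam_to_world"])
    d=np.linalg.inv(K)@[uv[0],uv[1],1];d=T[:3,:3]@(d*[1,-1,-1]);return T[:3,3],d/np.linalg.norm(d)
def onz(n,uv,z):
    o,d=ray(n,uv);return o+d*(z-o[2])/d[2]
def tri(a,b):
    A=[ray("scene",a),ray("top",b)];M=[np.eye(3)-np.outer(d,d) for o,d in A]
    p=np.linalg.solve(sum(M),sum(m@o for m,(o,d) in zip(M,A)))
    return p,[np.linalg.norm(m@(p-o)) for m,(o,d) in zip(M,A)]
def proj(n,P):
    p=env.camera_params(n);K=np.array(p["intrinsics"]);T=np.array(p["cam_to_world"])
    c=T[:3,:3].T@(np.array(P)-T[:3,3])*[1,-1,-1];u=K@c;return u[:2]/u[2]
def blob(img,box,lo,hi):
    x0,y0,x1,y1=box;h=cv2.cvtColor(img[y0:y1,x0:x1],cv2.COLOR_BGR2HSV);m=cv2.inRange(h,np.array(lo),np.array(hi))
    n,l,st,c=cv2.connectedComponentsWithStats(m);i=1+np.argmax(st[1:,4]);return c[i]+[x0,y0],st[i]+[x0,y0,0,0,0]
E
python3 - <<'E'
from h import *
s=cv2.imread("pics/scene0.png");t=cv2.imread("pics/top0.png")
G=((40,100,40),(75,255,255));O=((5,150,120),(22,255,255))
gs,a=blob(s,(155,220,190,250),*G);gt,b=blob(t,(168,200,192,222),*G)
os_,c=blob(s,(185,200,220,238),*O);ot,d=blob(t,(192,188,218,214),*O)
print(gs,a,gt,b,tri(gs,gt));print(os_,c,ot,d,tri(os_,ot))
A=cv2.resize(s[140:230,260:350],(540,540),interpolation=cv2.INTER_CUBIC)[:, :390]
f=lambda i,x,y,w,h,k:cv2.resize(i[y:y+h,x:x+w],(w*k,h*k),interpolation=cv2.INTER_CUBIC)
im=np.zeros((600,800,3),np.uint8)
im[:450,:400]=f(s,265,150,80,90,5);im[:300,400:800]=f(t,263,165,80,60,5);im[300:600,400:800]=f(t,155,180,80,60,5)
im[450:600,:400]=f(s,145,203,100,37,4)[:148].repeat(1,0) if 0 else cv2.resize(s[203:270,145:245],(400,268))[60:210]
cv2.imwrite("pics/crop1.png",im)
E
```

```text
[175.28169014 235.30046948] [167 227  17  17 213] [178.71428571 211.14285714] [173 206  12  12 112] (array([0.48570858, 0.18539334, 0.05348512]), [np.float64(0.0001796000805305887), np.float64(0.00017960008053053778)])
[202.69054441 220.0487106 ] [192 209  22  22 349] [204.53960396 200.24752475] [197 193  16  16 202] (array([0.51375937, 0.11474209, 0.0564122 ]), [np.float64(0.0001390526198567898), np.float64(0.0001390526198568116)])
```

View pics/crop1.png

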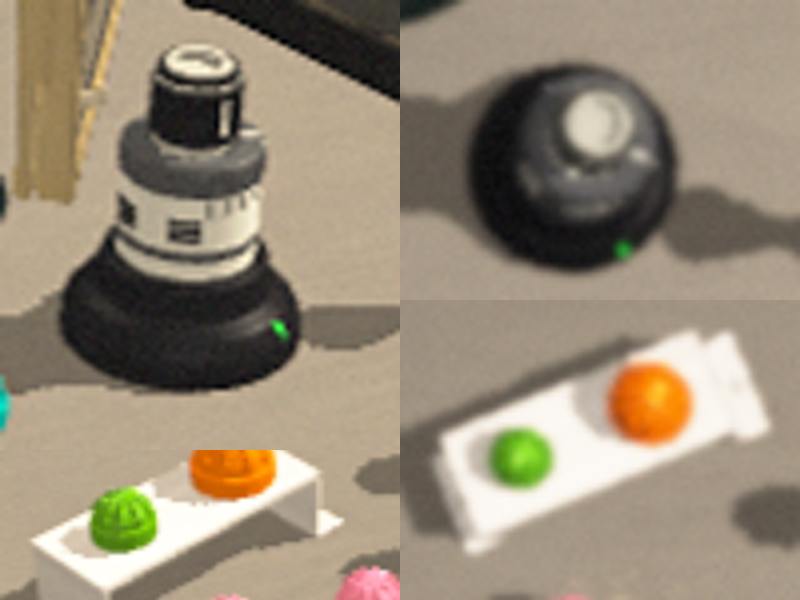

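```bash
python3 - <<'E'
from h import *
s=cv2.imread("pics/scene0.png");t=cv2.imread("pics/top0.png")
# light steel nose: sub-pixel by upscaling
def nose(i,x,y,w,h,th):
    g=cv2.resize(i[y:y+h,x:x+w],None,fx=8,fy=8,interpolation=cv2.INTER_CUBIC);v=cv2.cvtColor(g,cv2.COLOR_BGR2GRAY)
    m=(v>th).astype(np.uint8);cs,_=cv2.findContours(m,cv2.RETR_EXTERNAL,cv2.CHAIN_APPROX_NONE);c=max(cs,key=cv2.contourArea)
    e=cv2.fitEllipse(cv2.convexHull(c));return (np.array(e[0])+.5)/8-.5+[x,y],np.array(e[1])/8
ns=[nose(s,294,156,23,14,k) for k in(120,150)];nt=[nose(t,292,178,20,22,k) for k in(130,150)]
print(ns,nt)
p,r=tri(ns[1][0],nt[1][0]);print("nose",p,r)
print(onz("scene",ns[1][0],.146),onz("top",nt[1][0],.146))
print("ringmark", onz("scene",(315.2,177),.1065))
# dock dark outline in top view (collar/base)
g=cv2.cvtColor(t[160:230,262:345],cv2.COLOR_BGR2GRAY);m=(g<60).astype(np.uint8)
cs,_=cv2.findContours(m,cv2.RETR_EXTERNAL,2);c=max(cs,key=cv2.contourArea);e=cv2.minEnclosingCircle(cv2.convexHull(c));print("dock",e,onz("top",np.array(e[0])+[262,160],.02))
# lime silhouette bottom/top checks
for P in([.4857,.1854,.044],[.4857,.1854,.069]):print(proj("scene",P),proj("top",P))
for n,uv in(("scene",(306,162)),):pass
E
```

```text
[(array([304.81748676, 162.68450785]), array([22.34683228, 28.71919632])), (array([305.17955208, 162.22628307]), array([16.54486084, 34.99616241]))] [(array([302.63915062, 189.08957386]), array([13.4812355 , 14.02441883])), (array([302.45362568, 189.18832874]), array([12.55739975, 13.12861824]))]
nose [ 0.52120168 -0.14399025  0.14512285] [np.float64(0.0008747503059993536), np.float64(0.0008747503059993886)]
[ 0.51909881 -0.14365602  0.146     ] [ 0.52152334 -0.14315831  0.146     ]
ringmark [ 0.50970775 -0.16911301  0.1065    ]
dock ((34.82687759399414, 38.03268814086914), 21.03729820251465) [ 0.51958405 -0.14088977  0.02      ]
[175.51413627 239.05057687] [179.45907997 211.6116496 ]
[174.66290347 229.0526022 ] [177.62638338 210.43449167]
```

Nose at about (0.5205, -0.1435, 0.145), agreeing with the stated 0.146. The lime reamer's axis is at (0.4857, 0.1854), and the rack axis runs at -68°. I'll approach with the fingers closing across the rack, at yaw 201.6° so joint 6 keeps its range for turning the sleeve.

```bash
python3 -m pendant '[{"dx":0.08,"dy":-0.09,"dz":0,"wz":0.055,"jaw":-0.3},{"dx":0.16,"dy":-0.18,"dz":0,"wz":0.11,"jaw":-0.3},{"dx":0.24,"dy":-0.27,"dz":0,"wz":0.165,"jaw":-0.3},{"dx":0.32,"dy":-0.36,"dz":0,"wz":0.22,"jaw":-0.3},{"dx":0.40,"dy":-0.44,"dz":-0.02,"wz":0.275,"jaw":-0.3}]'
python3 -m pendant '[{"dx":0.07,"dy":-0.07,"dz":-0.04,"wz":0.055,"jaw":-0.3},{"dx":0.14,"dy":-0.14,"dz":-0.08,"wz":0.11,"jaw":-0.3},{"dx":0.21,"dy":-0.21,"dz":-0.12,"wz":0.165,"jaw":-0.3},{"dx":0.28,"dy":-0.29,"dz":-0.16,"wz":0.22,"jaw":-0.3},{"dx":0.288,"dy":-0.298,"dz":-0.20,"wz":0.275,"jaw":-0.3}]'
```

```text
invalid input
invalid input
```

```bash
python3 -m pendant '[{"wz":0.05,"jaw":-0.3},{"wz":0.10,"jaw":-0.3},{"wz":0.15,"jaw":-0.3},{"wz":0.20,"jaw":-0.3},{"wz":0.20,"jaw":-0.3}]'
python3 - <<'E'
from h import *
for n in("scene","top"):
    i=env.get_image(n);cv2.imwrite(f"pics/{n}1.png",i)
s=env.read_state();R=s["eef_rot"];print(s["eef_pos"],np.degrees(np.arctan2(R[1][1],R[0][1])),np.round(s["q"],1),s["finger_gap"],s["contact_force"])
f=lambda n,x,y:cv2.resize(cv2.imread(f"pics/{n}1.png")[y:y+100,x:x+100],(400,400),interpolation=2)
cv2.imwrite("pics/crop2.png",np.hstack([f("scene",125,170),f("top",130,160)]))
E
```

```text
[0.21049455 0.48067572 0.2307916 ] 66.35211139139878 [66.4  7.2 -2.3 80.5  0.  90. ] 0.08535484561450601 [-0.09007833  0.07671279 -0.04325987]invalid input
```

View pics/crop2.png

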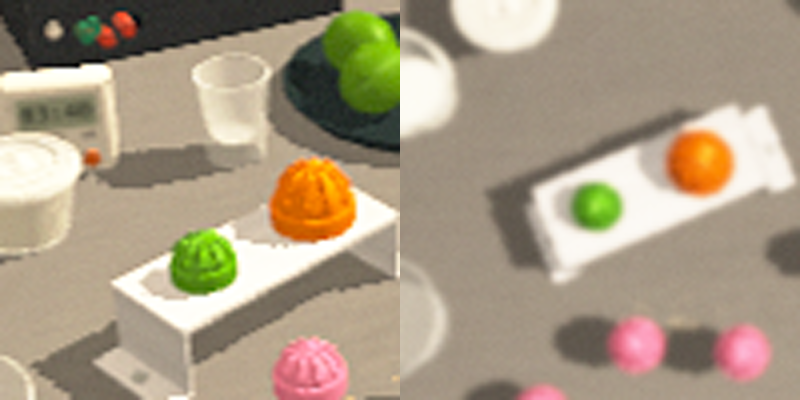

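The arm hasn't moved: the rows were refused, and every key is probably required. The crop shows the same rack, lime at crop (203,262) and (596,206). Retrying with full rows.

```bash
python3 -m pendant '[{"dx":0.08,"dy":-0.09,"dz":0,"wx":0,"wy":0,"wz":0.055,"jaw":-0.3},{"dx":0.16,"dy":-0.18,"dz":0,"wx":0,"wy":0,"wz":0.11,"jaw":-0.3},{"dx":0.24,"dy":-0.27,"dz":0,"wx":0,"wy":0,"wz":0.165,"jaw":-0.3},{"dx":0.32,"dy":-0.36,"dz":0,"wx":0,"wy":0,"wz":0.22,"jaw":-0.3},{"dx":0.40,"dy":-0.44,"dz":-0.02,"wx":0,"wy":0,"wz":0.275,"jaw":-0.3}]'
```

```text
time_s: 0.82
eef_pos: [0.3715, 0.3038, 0.2237]
eef_rot: [[-0.897, -0.441, 0.001], [-0.441, 0.897, 0.001], [-0.001, 0.0, -1.0]]
contact_force: [0.1, 0.5, -0.5]
finger_gap: 0.0554
gripper_force: 0.0
```

```bash
python3 -m pendant '[{"dx":0.07,"dy":-0.07,"dz":-0.03,"wx":0,"wy":0,"wz":0.055,"jaw":-0.3},{"dx":0.14,"dy":-0.14,"dz":-0.06,"wx":0,"wy":0,"wz":0.11,"jaw":-0.3},{"dx":0.21,"dy":-0.21,"dz":-0.09,"wx":0,"wy":0,"wz":0.165,"jaw":-0.3},{"dx":0.28,"dy":-0.29,"dz":-0.13,"wx":0,"wy":0,"wz":0.22,"jaw":-0.3},{"dx":0.288,"dy":-0.298,"dz":-0.19,"wx":0,"wy":0,"wz":0.275,"jaw":-0.3}]'
python3 -m pendant '[{"dx":0,"dy":0,"dz":-0.02,"wx":0,"wy":0,"wz":0.05,"jaw":-0.3},{"dx":0,"dy":0,"dz":-0.04,"wx":0,"wy":0,"wz":0.10,"jaw":-0.3},{"dx":0,"dy":0,"dz":-0.06,"wx":0,"wy":0,"wz":0.15,"jaw":-0.3},{"dx":0,"dy":0,"dz":-0.08,"wx":0,"wy":0,"wz":0.2,"jaw":-0.3},{"dx":0,"dy":0,"dz":-0.08,"wx":0,"wy":0,"wz":0.2,"jaw":-0.3}]'
python3 - <<'E'
from h import *
for n in("scene","top"):
    i=env.get_image(n);cv2.imwrite(f"pics/{n}1.png",i)
s=env.read_state();R=s["eef_rot"];print(s["eef_pos"],np.degrees(np.arctan2(R[1][1],R[0][1])),np.round(s["q"],1),s["finger_gap"],s["contact_force"])
f=lambda n,x,y:cv2.resize(cv2.imread(f"pics/{n}1.png")[y:y+100,x:x+100],(400,400),interpolation=2)
cv2.imwrite("pics/crop3.png",np.hstack([f("scene",125,170),f("top",130,160)]))
E
```

```text
time_s: 1.45
eef_pos: [0.4876, 0.1839, 0.1469]
eef_rot: [[-0.251, -0.968, 0.001], [-0.968, 0.251, 0.0], [-0.0, -0.001, -1.0]]
contact_force: [-0.5, 0.4, 0.7]
finger_gap: 0.0555
gripper_force: 0.0
time_s: 2.08
eef_pos: [0.4853, 0.1855, 0.1146]
eef_rot: [[0.362, -0.932, -0.001], [-0.932, -0.362, -0.001], [0.0, 0.002, -1.0]]
contact_force: [0.9, -0.5, 1.0]
finger_gap: 0.0557
gripper_force: 0.0
[0.48576873 0.18566633 0.11537799] -158.81312362484084 [ 20.9   8.1 -15.8  66.1  -0.  -90.3] 0.05566806361237422 [-0.62163601 -0.10938627 -0.65086294]
```

View pics/crop3.png

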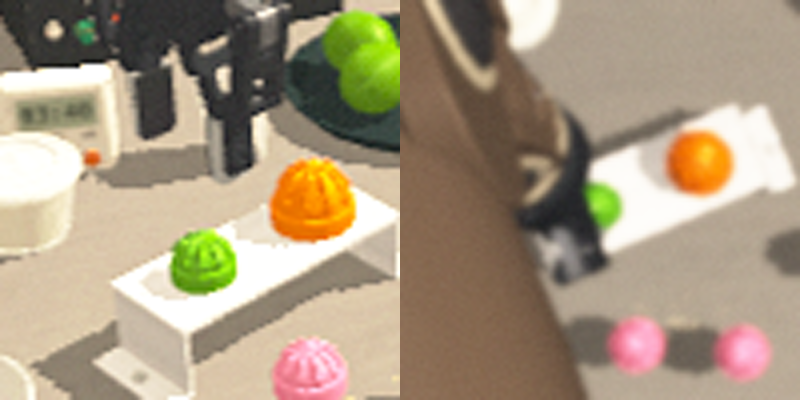

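The fingers straddle the lime reamer symmetrically (scene crop tips at (155,135) and (232,178), reamer at (203,262)). Descend and close.

```bash
python3 -m pendant '[{"dx":0,"dy":0,"dz":-0.06,"wx":0,"wy":0,"wz":0,"jaw":-0.3},{"dx":0,"dy":0,"dz":-0.12,"wx":0,"wy":0,"wz":0,"jaw":-0.3},{"dx":0,"dy":0,"dz":-0.16,"wx":0,"wy":0,"wz":0,"jaw":-0.3},{"dx":0,"dy":0,"dz":-0.17,"wx":0,"wy":0,"wz":0,"jaw":-0.3},{"dx":0,"dy":0,"dz":-0.17,"wx":0,"wy":0,"wz":0,"jaw":-0.3}]' 40
python3 -m pendant '[{"dx":0,"dy":0,"dz":0,"wx":0,"wy":0,"wz":0,"jaw":0.1},{"dx":0,"dy":0,"dz":0,"wx":0,"wy":0,"wz":0,"jaw":0.5},{"dx":0,"dy":0,"dz":0,"wx":0,"wy":0,"wz":0,"jaw":1},{"dx":0,"dy":0,"dz":0,"wx":0,"wy":0,"wz":0,"jaw":1},{"dx":0,"dy":0,"dz":0,"wx":0,"wy":0,"wz":0,"jaw":1}]' 40
```

```text
time_s: 2.8
eef_pos: [0.4861, 0.1858, 0.0477]
eef_rot: [[0.364, -0.932, 0.0], [-0.932, -0.364, 0.0], [-0.0, -0.0, -1.0]]
contact_force: [0.7, 0.6, 0.8]
finger_gap: 0.0554
gripper_force: 0.0
time_s: 3.42
eef_pos: [0.4865, 0.1859, 0.0485]
eef_rot: [[0.364, -0.931, 0.002], [-0.931, -0.364, 0.001], [0.0, -0.002, -1.0]]
contact_force: [-3.0, -1.3, 5.3]
finger_gap: 0.0334
gripper_force: 39.5
```

```bash
python3 -m pendant '[{"dx":0,"dy":0,"dz":0.05,"wx":0,"wy":0,"wz":0,"jaw":1},{"dx":0,"dy":0,"dz":0.12,"wx":0,"wy":0,"wz":0,"jaw":1},{"dx":0,"dy":0,"dz":0.24,"wx":0,"wy":0,"wz":0,"jaw":1},{"dx":0,"dy":0,"dz":0.36,"wx":0,"wy":0,"wz":0,"jaw":1},{"dx":0,"dy":0,"dz":0.42,"wx":0,"wy":0,"wz":0,"jaw":1}]' 40
python3 - <<'E'
from h import *
i=env.get_image("scene");cv2.imwrite("pics/scene2.png",i)
cv2.imwrite("pics/crop4.png",cv2.resize(i[110:270,90:290],(800,640)[:2],interpolation=2)[:600])
print(env.read_state()["eef_pos"])
E
```

```text
time_s: 4.05
eef_pos: [0.4866, 0.186, 0.2183]
eef_rot: [[0.364, -0.931, 0.003], [-0.931, -0.364, 0.001], [0.0, -0.004, -1.0]]
contact_force: [-0.1, 0.7, -0.7]
finger_gap: 0.0331
gripper_force: 40.0
[0.48729299 0.18626217 0.220618  ]
```

View pics/crop4.png

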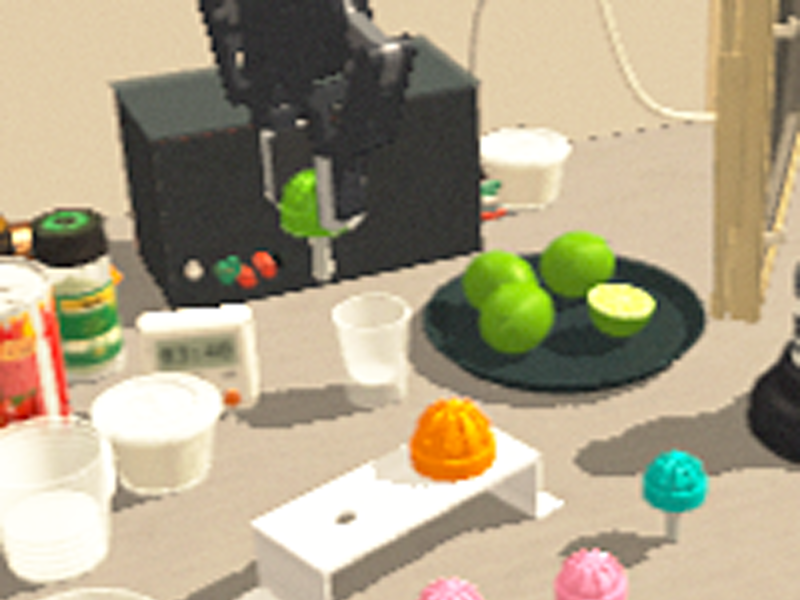

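The reamer is held upright, shank vertical (tip at crop (322,278)), and the rack hole shows at crop (345,518). Orange is undisturbed.

```bash
python3 - <<'E'
from h import *
s=env.read_state();print(s["eef_pos"])
print("hole",onz("scene",(176.0,239.4),.044),"door",onz("scene",(275,189.5),0.0),onz("scene",(268,187),0.0))
i=cv2.imread("pics/scene2.png")
# shank columns by brightness per row
g=i[160:182,155:190].astype(int)
for r in (170,172,174,176,178):
    v=i[r,160:182].min(1).astype(float);w=np.clip(v-90,0,None);print(r,(w*np.arange(160,182)).sum()/max(w.sum(),1),v.astype(int).tolist())
p=s["eef_pos"]
for k in(.0045,.02,.0345):print(proj("scene",[p[0],p[1],p[2]-k]))
E
```

```text
[0.48729299 0.18626217 0.220618  ]
hole [0.4840526  0.18484301 0.044     ] door [ 0.66642789 -0.14820393  0.        ] [ 0.68745543 -0.13719069  0.        ]
170 169.13963963963963 [52, 52, 54, 51, 52, 53, 48, 121, 144, 132, 136, 136, 93, 45, 52, 53, 48, 51, 47, 51, 53, 54]
172 170.18433179723502 [51, 54, 54, 47, 54, 45, 51, 46, 113, 140, 131, 160, 123, 49, 54, 49, 60, 53, 47, 51, 51, 48]
174 170.15813953488373 [44, 51, 49, 53, 53, 53, 53, 48, 114, 137, 134, 161, 119, 43, 49, 53, 57, 54, 53, 54, 52, 51]
176 170.94637223974763 [34, 44, 55, 52, 57, 48, 53, 47, 110, 135, 138, 155, 187, 132, 49, 51, 52, 51, 55, 48, 50, 48]
178 170.15384615384616 [51, 51, 49, 47, 47, 48, 49, 48, 124, 142, 138, 158, 135, 73, 50, 45, 49, 51, 48, 47, 41, 42]
[168.48919857 164.19355789]
[169.11711796 171.50165191]
[169.69465368 178.22335133]
```

```bash
python3 -m pendant '[{"dx":0.014,"dy":-0.13,"dz":0,"wx":0,"wy":0,"wz":-0.033,"jaw":1},{"dx":0.028,"dy":-0.26,"dz":0,"wx":0,"wy":0,"wz":-0.066,"jaw":1},{"dx":0.042,"dy":-0.39,"dz":0,"wx":0,"wy":0,"wz":-0.1,"jaw":1},{"dx":0.056,"dy":-0.52,"dz":0,"wx":0,"wy":0,"wz":-0.133,"jaw":1},{"dx":0.07,"dy":-0.65,"dz":0,"wx":0,"wy":0,"wz":-0.166,"jaw":1}]' 40
python3 -m pendant '[{"dx":0.01,"dy":-0.1,"dz":0,"wx":0,"wy":0,"wz":-0.02,"jaw":1},{"dx":0.014,"dy":-0.174,"dz":0,"wx":0,"wy":0,"wz":-0.034,"jaw":1},{"dx":0.014,"dy":-0.174,"dz":0,"wx":0,"wy":0,"wz":-0.034,"jaw":1},{"dx":0.014,"dy":-0.174,"dz":0,"wx":0,"wy":0,"wz":-0.034,"jaw":1}]' 40
python3 - <<'E'
from h import *
i=env.get_image("scene");cv2.imwrite("pics/scene3.png",i);t=env.get_image("top")
f=lambda i,x,y,w,h:cv2.resize(i[y:y+h,x:x+w],(w*6,h*6),interpolation=2)
cv2.imwrite("pics/crop5.png",np.hstack([f(i,272,105,66,100),f(t,270,140,66,100)]))
s=env.read_state();p=s["eef_pos"];print(p,s["eef_rot"],np.round(s["q"],1))
for k in(.0045,.02,.0345):print(proj("scene",[p[0],p[1],p[2]-k]))
for r in range(118,162,3):
    v=i[r,290:320].min(1).astype(int);print(r,v.tolist())
E
```

```text
time_s: 4.72
eef_pos: [0.5135, -0.076, 0.2145]
eef_rot: [[-0.152, -0.988, -0.001], [-0.988, 0.152, 0.0], [-0.0, 0.001, -1.0]]
contact_force: [0.2, -0.1, -1.5]
finger_gap: 0.0333
gripper_force: 40.0
time_s: 5.22
eef_pos: [0.5191, -0.1435, 0.2147]
eef_rot: [[-0.253, -0.968, -0.001], [-0.968, 0.253, 0.001], [-0.0, 0.001, -1.0]]
contact_force: [0.1, 0.1, -0.9]
finger_gap: 0.0332
gripper_force: 40.0
[ 0.51927838 -0.14300378  0.21508317] [[-2.51621674e-01 -9.67825621e-01 -3.16284456e-04]
 [-9.67825649e-01  2.51621583e-01  3.02637611e-04]
 [-2.13316438e-04  3.82258392e-04 -9.99999904e-01]] [-15.4   8.7  -2.5  78.8   0.  -90.8]
[306.90338486 136.33858437]
[306.41147307 142.7010205 ]
[305.95782192 148.56858965]
118 [72, 87, 91, 65, 48, 58, 53, 50, 55, 56, 53, 54, 48, 53, 57, 51, 58, 54, 55, 51, 53, 52, 55, 57, 53, 58, 55, 59, 53, 53]
121 [77, 95, 82, 54, 52, 53, 57, 53, 54, 52, 54, 54, 51, 54, 57, 52, 56, 56, 52, 53, 56, 57, 57, 54, 54, 58, 58, 53, 60, 57]
124 [78, 96, 72, 41, 45, 56, 57, 53, 53, 52, 57, 55, 56, 55, 55, 51, 56, 50, 52, 49, 56, 52, 56, 58, 56, 56, 56, 53, 61, 56]
127 [79, 108,
[... 809 characters left out ...]
 52, 56, 59, 48, 52, 50, 53, 51, 50, 55, 57, 55, 56, 54, 61]
148 [141, 161, 146, 96, 49, 55, 52, 54, 52, 54, 56, 53, 53, 57, 56, 54, 55, 58, 61, 54, 53, 52, 52, 52, 57, 58, 60, 59, 55, 55]
151 [157, 157, 142, 96, 51, 54, 51, 54, 52, 53, 52, 55, 56, 54, 53, 51, 57, 54, 54, 53, 51, 56, 50, 62, 58, 52, 54, 56, 51, 57]
154 [159, 162, 134, 79, 51, 50, 55, 50, 49, 54, 55, 52, 51, 56, 53, 59, 53, 56, 52, 55, 52, 52, 57, 58, 57, 57, 57, 55, 57, 58]
157 [157, 161, 130, 78, 46, 54, 57, 58, 51, 53, 54, 60, 58, 55, 54, 53, 54, 57, 56, 46, 51, 56, 56, 58, 55, 57, 51, 52, 58, 57]
160 [156, 158, 133, 81, 51, 56, 56, 55, 55, 51, 54, 50, 50, 51, 53, 55, 55, 52, 59, 53, 53, 55, 57, 58, 58, 54, 54, 55, 59, 55]
```

View pics/crop5.png

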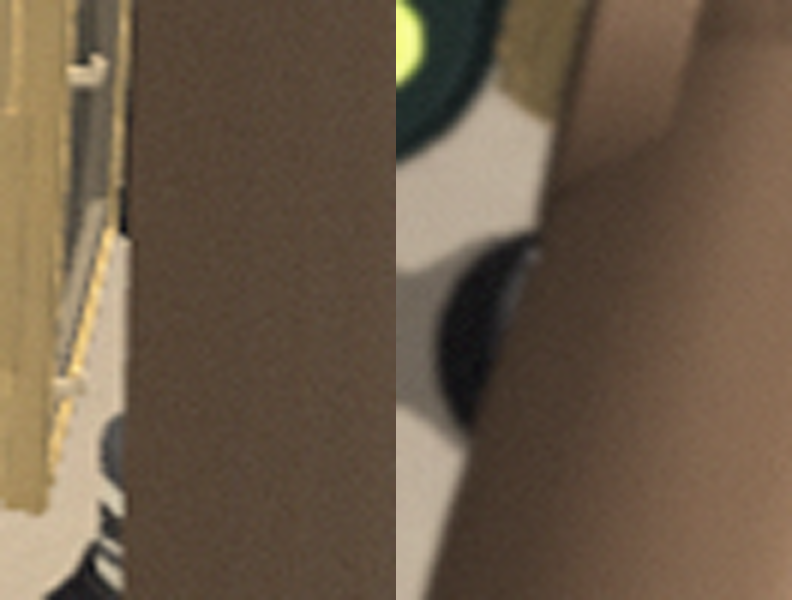

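Both views are blocked by the arm here: the scene crop is filled by forearm, and only the dock edge shows in the top crop. I'll rely on calibration and lower gently, watching the force.

```bash
python3 -m pendant '[{"dx":0.003,"dy":0,"dz":-0.04,"wx":0,"wy":0,"wz":0,"jaw":1},{"dx":0.003,"dy":0,"dz":-0.075,"wx":0,"wy":0,"wz":0,"jaw":1},{"dx":0.003,"dy":0,"dz":-0.085,"wx":0,"wy":0,"wz":0,"jaw":1},{"dx":0.003,"dy":0,"dz":-0.095,"wx":0,"wy":0,"wz":0,"jaw":1},{"dx":0.003,"dy":0,"dz":-0.10,"wx":0,"wy":0,"wz":0,"jaw":1}]' 40
python3 -m pendant '[{"dx":0,"dy":0,"dz":-0.006,"wx":0,"wy":0,"wz":0,"jaw":1},{"dx":0,"dy":0,"dz":-0.012,"wx":0,"wy":0,"wz":0,"jaw":1},{"dx":0,"dy":0,"dz":-0.012,"wx":0,"wy":0,"wz":0,"jaw":1}]' 40
```

```text
time_s: 5.95
eef_pos: [0.5207, -0.144, 0.1752]
eef_rot: [[-0.253, -0.967, 0.0], [-0.967, 0.253, -0.0], [0.0, -0.0, -1.0]]
contact_force: [-0.6, 0.2, -1.6]
finger_gap: 0.0331
gripper_force: 40.0
time_s: 6.32
eef_pos: [0.5206, -0.1439, 0.1704]
eef_rot: [[-0.253, -0.967, -0.0], [-0.967, 0.253, 0.0], [0.0, 0.0, -1.0]]
contact_force: [-0.7, -0.2, -1.6]
finger_gap: 0.0332
gripper_force: 40.0
```

```bash
python3 -m pendant '[{"dx":0,"dy":0,"dz":-0.012,"wx":0,"wy":0,"wz":0,"jaw":1},{"dx":0,"dy":0,"dz":-0.024,"wx":0,"wy":0,"wz":0,"jaw":1},{"dx":0,"dy":0,"dz":-0.036,"wx":0,"wy":0,"wz":0,"jaw":1},{"dx":0,"dy":0,"dz":-0.042,"wx":0,"wy":0,"wz":0,"jaw":1},{"dx":0,"dy":0,"dz":-0.042,"wx":0,"wy":0,"wz":0,"jaw":1}]' 40
python3 -m pendant '[{"dx":0,"dy":0,"dz":-0.004,"wx":0,"wy":0,"wz":0,"jaw":1},{"dx":0,"dy":0,"dz":-0.006,"wx":0,"wy":0,"wz":0,"jaw":1},{"dx":0,"dy":0,"dz":-0.007,"wx":0,"wy":0,"wz":0,"jaw":1},{"dx":0,"dy":0,"dz":-0.007,"wx":0,"wy":0,"wz":0,"jaw":1}]' 40
```

```text
time_s: 6.95
eef_pos: [0.5205, -0.1439, 0.1534]
eef_rot: [[-0.253, -0.967, -0.0], [-0.967, 0.253, 0.0], [-0.0, 0.0, -1.0]]
contact_force: [-0.8, 0.7, -0.6]
finger_gap: 0.0338
gripper_force: 40.0
time_s: 7.45
eef_pos: [0.5206, -0.1439, 0.1509]
eef_rot: [[-0.253, -0.967, 0.0], [-0.967, 0.253, 0.0], [-0.0, -0.0, -1.0]]
contact_force: [0.3, -0.3, -1.3]
finger_gap: 0.0337
gripper_force: 40.0
```

Nearly seated and no force yet; keep feeling down.

```bash
python3 -m pendant '[{"dx":0,"dy":0,"dz":-0.002,"wx":0,"wy":0,"wz":0,"jaw":1},{"dx":0,"dy":0,"dz":-0.004,"wx":0,"wy":0,"wz":0,"jaw":1},{"dx":0,"dy":0,"dz":-0.004,"wx":0,"wy":0,"wz":0,"jaw":1}]' 40
python3 -m pendant '[{"dx":0,"dy":0,"dz":-0.002,"wx":0,"wy":0,"wz":0,"jaw":1},{"dx":0,"dy":0,"dz":-0.003,"wx":0,"wy":0,"wz":0,"jaw":1},{"dx":0,"dy":0,"dz":-0.003,"wx":0,"wy":0,"wz":0,"jaw":1}]' 40
```

```text
time_s: 7.82
eef_pos: [0.5207, -0.1439, 0.1505]
eef_rot: [[-0.253, -0.967, 0.001], [-0.967, 0.253, -0.0], [0.0, -0.001, -1.0]]
contact_force: [-2.2, 0.8, 6.8]
finger_gap: 0.0331
gripper_force: 40.8
time_s: 8.2
eef_pos: [0.5207, -0.144, 0.1504]
eef_rot: [[-0.253, -0.967, 0.002], [-0.967, 0.253, -0.001], [0.0, -0.002, -1.0]]
contact_force: [-4.5, 2.1, 13.0]
finger_gap: 0.0336
gripper_force: 41.4
```

Skirt is seated: contact at TCP z 0.1504, as predicted, rising to 13 N. Open, then go down round the sleeve.

```bash
python3 -m pendant '[{"dx":0,"dy":0,"dz":0.003,"wx":0,"wy":0,"wz":0,"jaw":0.2},{"dx":0,"dy":0,"dz":0.003,"wx":0,"wy":0,"wz":0,"jaw":-0.3},{"dx":0,"dy":0,"dz":0.003,"wx":0,"wy":0,"wz":0,"jaw":-0.8},{"dx":0,"dy":0,"dz":0.003,"wx":0,"wy":0,"wz":0,"jaw":-0.8}]' 40
python3 -m pendant '[{"dx":0,"dy":0,"dz":-0.02,"wx":0,"wy":0,"wz":0,"jaw":-0.8},{"dx":0,"dy":0,"dz":-0.05,"wx":0,"wy":0,"wz":0,"jaw":-0.8},{"dx":0,"dy":0,"dz":-0.075,"wx":0,"wy":0,"wz":0,"jaw":-0.8},{"dx":0,"dy":0,"dz":-0.086,"wx":0,"wy":0,"wz":0,"jaw":-0.8},{"dx":0,"dy":0,"dz":-0.086,"wx":0,"wy":0,"wz":0,"jaw":-0.8}]' 40
python3 - <<'E'
from plant import env
s=env.read_state();print(s["q"],s["torque"],s["eef_pos"])
E
```

```text
time_s: 8.7
eef_pos: [0.5205, -0.1439, 0.149]
eef_rot: [[-0.253, -0.967, -0.0], [-0.967, 0.253, 0.0], [0.0, 0.0, -1.0]]
contact_force: [0.7, -0.1, 0.4]
finger_gap: 0.0769
gripper_force: 0.0
time_s: 9.32
eef_pos: [0.5203, -0.1438, 0.1144]
eef_rot: [[-0.253, -0.967, -0.001], [-0.967, 0.253, 0.0], [0.0, 0.001, -1.0]]
contact_force: [-0.2, -0.2, 0.1]
finger_gap: 0.0771
gripper_force: 0.0
[-1.54522483e+01  1.02864367e+01 -1.33888061e+01  6.63752697e+01
 -9.45047239e-04 -9.08024053e+01] [-0.04409725 -0.0004419   0.01537175] [ 0.5203266  -0.1438375   0.11439712]
```

```bash
python3 -m pendant '[{"dx":0,"dy":0,"dz":0.002,"wx":0,"wy":0,"wz":0,"jaw":-0.3},{"dx":0,"dy":0,"dz":0.002,"wx":0,"wy":0,"wz":0,"jaw":0.1},{"dx":0,"dy":0,"dz":0.002,"wx":0,"wy":0,"wz":0,"jaw":1},{"dx":0,"dy":0,"dz":0.002,"wx":0,"wy":0,"wz":0,"jaw":1},{"dx":0,"dy":0,"dz":0.002,"wx":0,"wy":0,"wz":0,"jaw":1}]' 50
python3 - <<'E'
from plant import env
s=env.read_state();print(s["torque"],s["eef_pos"],s["contact_force"])
E
```

```text
time_s: 9.95
eef_pos: [0.522, -0.1443, 0.1168]
eef_rot: [[-0.253, -0.967, 0.003], [-0.967, 0.253, -0.001], [0.0, -0.003, -1.0]]
contact_force: [5.1, -0.1, 4.7]
finger_gap: 0.0427
gripper_force: 52.5
[-0.27114069 -0.8809458  -0.09916742] [ 0.52203277 -0.14429087  0.11682679] [ 5.1233848  -0.12816122  4.73070092]
```

The side force says the axis is about 2 mm further along +x. Recentre, then start turning clockwise.

```bash
python3 -m pendant '[{"dx":0.0055,"dy":-0.0014,"dz":0,"wx":0,"wy":0,"wz":0,"jaw":1},{"dx":0.0055,"dy":-0.0014,"dz":0,"wx":0,"wy":0,"wz":0,"jaw":1},{"dx":0.0055,"dy":-0.0014,"dz":0,"wx":0,"wy":0,"wz":-0.03,"jaw":1},{"dx":0.0055,"dy":-0.0014,"dz":0,"wx":0,"wy":0,"wz":-0.06,"jaw":1},{"dx":0.0055,"dy":-0.0014,"dz":0,"wx":0,"wy":0,"wz":-0.1,"jaw":1}]' 60
cat > st.py <<'E'
from h import *
s=env.read_state();R=s["eef_rot"];print(np.degrees(np.arctan2(R[1][1],R[0][1])),np.round(s["torque"],3),np.round(s["eef_pos"],4),np.round(s["contact_force"],1),"j6",round(s["q"][5],1),s["finger_gap"],s["time_s"])
E
python3 st.py
```

```text
time_s: 10.58
eef_pos: [0.522, -0.1443, 0.1168]
eef_rot: [[-0.542, -0.84, -0.0], [-0.84, 0.542, -0.0], [0.0, 0.0, -1.0]]
contact_force: [-4.4, 1.6, 9.9]
finger_gap: 0.0428
gripper_force: 60.7
147.15251481945083 [0.034 0.455 0.137] [ 0.522  -0.1443  0.1168] [-4.4  1.6  9.9] j6 -72.6 0.042845527486335605 10.575
```

```bash
python3 -m pendant '[{"dx":-0.002,"dy":0,"dz":0.003,"wx":0,"wy":0,"wz":-0.05,"jaw":1},{"dx":-0.002,"dy":0,"dz":0.003,"wx":0,"wy":0,"wz":-0.1,"jaw":1},{"dx":-0.002,"dy":0,"dz":0.003,"wx":0,"wy":0,"wz":-0.15,"jaw":1},{"dx":-0.002,"dy":0,"dz":0.003,"wx":0,"wy":0,"wz":-0.2,"jaw":1}]' 60; python3 st.py
```

```text
time_s: 11.08
eef_pos: [0.5217, -0.1441, 0.1169]
eef_rot: [[-0.933, -0.36, -0.0], [-0.36, 0.933, 0.001], [0.0, 0.001, -1.0]]
contact_force: [1.3, 2.6, 2.1]
finger_gap: 0.0427
gripper_force: 62.0
111.09757014858825 [-0.072 -0.407  0.091] [ 0.5217 -0.1441  0.1169] [1.3 2.6 2.1] j6 -36.5 0.04269189994521656 11.075
```

```bash
python3 -m pendant '[{"dx":0,"dy":0,"dz":0,"wx":0,"wy":0,"wz":-0.05,"jaw":1},{"dx":0,"dy":0,"dz":0,"wx":0,"wy":0,"wz":-0.1,"jaw":1}]' 60; python3 st.py
python3 -m pendant '[{"dx":0,"dy":0,"dz":0,"wx":0,"wy":0,"wz":-0.05,"jaw":1},{"dx":0,"dy":0,"dz":0,"wx":0,"wy":0,"wz":-0.1,"jaw":1}]' 60; python3 st.py
```

```text
time_s: 11.32
eef_pos: [0.5217, -0.1439, 0.1169]
eef_rot: [[-0.999, -0.054, -0.001], [-0.054, 0.999, 0.001], [0.001, 0.001, -1.0]]
contact_force: [1.4, 2.4, 3.0]
finger_gap: 0.0427
gripper_force: 62.1
93.10638502223252 [ 0.051 -0.328  0.187] [ 0.5217 -0.1439  0.1169] [1.4 2.4 3. ] j6 -18.5 0.042709077560199496 11.325
time_s: 11.58
eef_pos: [0.5217, -0.1438, 0.1169]
eef_rot: [[-0.966, 0.257, -0.001], [0.257, 0.966, 0.001], [0.001, 0.001, -1.0]]
contact_force: [1.2, 4.2, 2.5]
finger_gap: 0.0434
gripper_force: 62.1
75.1094759386713 [ 0.146 -0.252  0.135] [ 0.5217 -0.1438  0.1169] [1.2 4.2 2.5] j6 -0.5 0.04340864291167199 11.575
```

```bash
python3 -m pendant '[{"dx":0,"dy":0,"dz":0,"wx":0,"wy":0,"wz":-0.05,"jaw":1},{"dx":0,"dy":0,"dz":0,"wx":0,"wy":0,"wz":-0.1,"jaw":1}]' 60; python3 st.py
```

```text
time_s: 11.82
eef_pos: [0.5217, -0.1436, 0.1169]
eef_rot: [[-0.84, 0.543, -0.001], [0.543, 0.84, 0.001], [0.001, 0.001, -1.0]]
contact_force: [1.2, 3.6, 3.0]
finger_gap: 0.043
gripper_force: 62.1
57.11613308084514 [ 0.32  -0.228  0.15 ] [ 0.5217 -0.1436  0.1169] [1.2 3.6 3. ] j6 17.5 0.043001013520229676 11.825
```

```bash
python3 -m pendant '[{"dx":0.001,"dy":0.003,"dz":0,"wx":0,"wy":0,"wz":-0.05,"jaw":1},{"dx":0.001,"dy":0.003,"dz":0,"wx":0,"wy":0,"wz":-0.1,"jaw":1}]' 60; python3 st.py
python3 -m pendant '[{"dx":0,"dy":0,"dz":0,"wx":0,"wy":0,"wz":-0.05,"jaw":1},{"dx":0,"dy":0,"dz":0,"wx":0,"wy":0,"wz":-0.1,"jaw":1}]' 60; python3 st.py
```

```text
time_s: 12.08
eef_pos: [0.5219, -0.1434, 0.1169]
eef_rot: [[-0.63, 0.776, -0.001], [0.776, 0.63, -0.001], [0.0, -0.001, -1.0]]
contact_force: [0.7, -0.0, 3.9]
finger_gap: 0.0429
gripper_force: 62.1
39.085386932489605 [-0.314 -0.007  0.188] [ 0.5219 -0.1434  0.1169] [ 0.7 -0.   3.9] j6 35.6 0.04293136228316216 12.075
time_s: 12.32
eef_pos: [0.522, -0.1433, 0.1169]
eef_rot: [[-0.36, 0.933, -0.001], [0.933, 0.36, -0.0], [-0.0, -0.001, -1.0]]
contact_force: [0.2, -0.1, 2.5]
finger_gap: 0.0432
gripper_force: 62.1
21.091761549101953 [-0.252 -0.092  0.328] [ 0.522  -0.1433  0.1169] [ 0.2 -0.1  2.5] j6 53.6 0.04323885848070712 12.325
```

Jaws have met the shank. Small steps from here.

```bash
python3 -m pendant '[{"dx":0,"dy":0,"dz":0,"wx":0,"wy":0,"wz":-0.025,"jaw":1}]' 60; python3 st.py
python3 -m pendant '[{"dx":0,"dy":0,"dz":0,"wx":0,"wy":0,"wz":-0.025,"jaw":1}]' 60; python3 st.py
python3 -m pendant '[{"dx":0,"dy":0,"dz":0,"wx":0,"wy":0,"wz":-0.02,"jaw":1}]' 60; python3 st.py
```

```text
time_s: 12.45
eef_pos: [0.522, -0.1433, 0.1169]
eef_rot: [[-0.288, 0.958, -0.001], [0.958, 0.288, -0.0], [-0.0, -0.001, -1.0]]
contact_force: [1.3, -0.7, 2.0]
finger_gap: 0.0426
gripper_force: 62.1
16.70865013150652 [-0.273 -0.109  0.349] [ 0.522  -0.1433  0.1169] [ 1.3 -0.7  2. ] j6 58.0 0.04261462566861253 12.45
time_s: 12.58
eef_pos: [0.522, -0.1433, 0.1169]
eef_rot: [[-0.212, 0.977, -0.001], [0.977, 0.212, -0.0], [-0.0, -0.001, -1.0]]
contact_force: [1.9, -1.1, 1.8]
finger_gap: 0.0427
gripper_force: 62.1
12.245816655079956 [-0.206 -0.123  0.346] [ 0.522  -0.1433  0.1169] [ 1.9 -1.1  1.8] j6 62.4 0.04272975280096916 12.575
time_s: 12.7
eef_pos: [0.5221, -0.1433, 0.1169]
eef_rot: [[-0.151, 0.989, -0.001], [0.989, 0.151, -0.0], [-0.0, -0.001, -1.0]]
contact_force: [1.3, 0.2, 2.4]
finger_gap: 0.0429
gripper_force: 62.1
8.6727610484103 [-0.166 -0.138  0.397] [ 0.5221 -0.1433  0.1169] [1.3 0.2 2.4] j6 66.0 0.04292987377968997 12.7
```

The fit to the slope gives about 0.39 N m now; 9° more should give about 0.45.

```bash
python3 -m pendant '[{"dx":0,"dy":0,"dz":0,"wx":0,"wy":0,"wz":-0.025,"jaw":1}]' 60; python3 st.py
python3 -m pendant '[{"dx":0,"dy":0,"dz":0,"wx":0,"wy":0,"wz":-0.025,"jaw":1}]' 60; python3 st.py
python3 -m pendant '[{"dx":0,"dy":0,"dz":0,"wx":0,"wy":0,"wz":-0.005,"jaw":1}]' 60; python3 st.py
```

```text
time_s: 12.82
eef_pos: [0.5221, -0.1433, 0.1169]
eef_rot: [[-0.073, 0.997, -0.001], [0.997, 0.073, -0.0], [-0.0, -0.001, -1.0]]
contact_force: [2.0, -1.2, 2.9]
finger_gap: 0.0425
gripper_force: 62.1
4.1607623405481435 [-0.142 -0.231  0.381] [ 0.5221 -0.1433  0.1169] [ 2.  -1.2  2.9] j6 70.5 0.042521177182702104 12.825
time_s: 12.95
eef_pos: [0.5221, -0.1433, 0.1169]
eef_rot: [[0.006, 1.0, -0.001], [1.0, -0.006, -0.0], [-0.0, -0.001, -1.0]]
contact_force: [1.9, -1.4, 2.1]
finger_gap: 0.0428
gripper_force: 62.1
-0.3384213077889448 [-0.151 -0.205  0.421] [ 0.5221 -0.1433  0.1169] [ 1.9 -1.4  2.1] j6 75.0 0.042808105255237476 12.95
time_s: 13.08
eef_pos: [0.5222, -0.1433, 0.1169]
eef_rot: [[0.019, 1.0, -0.0], [1.0, -0.019, -0.0], [-0.0, -0.0, -1.0]]
contact_force: [1.4, -1.3, 1.8]
finger_gap: 0.0425
gripper_force: 62.1
-1.107050233207053 [-0.202 -0.077  0.405] [ 0.5222 -0.1433  0.1169] [ 1.4 -1.3  1.8] j6 75.8 0.04249149633365656 13.075
```

```bash
python3 -m pendant '[{"dx":0,"dy":0,"dz":0,"wx":0,"wy":0,"wz":-0.016,"jaw":1}]' 60; python3 st.py
python3 -m pendant '[{"dx":0,"dy":0,"dz":0,"wx":0,"wy":0,"wz":-0.005,"jaw":1}]' 60; python3 st.py
```

```text
time_s: 13.2
eef_pos: [0.5222, -0.1433, 0.1169]
eef_rot: [[0.07, 0.998, -0.0], [0.998, -0.07, -0.0], [-0.0, -0.0, -1.0]]
contact_force: [2.0, -0.7, 3.0]
finger_gap: 0.0428
gripper_force: 62.1
-4.011955782789368 [-0.191 -0.081  0.433] [ 0.5222 -0.1433  0.1169] [ 2.  -0.7  3. ] j6 78.7 0.04284358050280282 13.2
time_s: 13.32
eef_pos: [0.5222, -0.1433, 0.1169]
eef_rot: [[0.085, 0.996, -0.0], [0.996, -0.085, -0.0], [-0.0, -0.0, -1.0]]
contact_force: [1.0, -0.9, 3.1]
finger_gap: 0.0424
gripper_force: 62.1
-4.881341360092393 [-0.178 -0.011  0.456] [ 0.5222 -0.1433  0.1169] [ 1.  -0.9  3.1] j6 79.5 0.042421211855541915 13.325
```

About 0.45 N m while turning: hand-tight. Release, rise and retreat for a look.

```bash
python3 -m pendant '[{"dx":0,"dy":0,"dz":0,"wx":0,"wy":0,"wz":0,"jaw":0},{"dx":0,"dy":0,"dz":0,"wx":0,"wy":0,"wz":0,"jaw":-0.4},{"dx":0,"dy":0,"dz":0,"wx":0,"wy":0,"wz":0,"jaw":-0.8},{"dx":0,"dy":0,"dz":0,"wx":0,"wy":0,"wz":0,"jaw":-0.8}]'
python3 -m pendant '[{"dx":0,"dy":0,"dz":0.06,"wx":0,"wy":0,"wz":0,"jaw":-0.8},{"dx":0,"dy":0,"dz":0.14,"wx":0,"wy":0,"wz":0,"jaw":-0.8},{"dx":0,"dy":0,"dz":0.24,"wx":0,"wy":0,"wz":0,"jaw":-0.8},{"dx":0,"dy":0,"dz":0.32,"wx":0,"wy":0,"wz":0,"jaw":-0.8},{"dx":0,"dy":0,"dz":0.34,"wx":0,"wy":0,"wz":0,"jaw":-0.8}]'
python3 -m pendant '[{"dx":-0.1,"dy":-0.1,"dz":0,"wx":0,"wy":0,"wz":0,"jaw":-0.8},{"dx":-0.2,"dy":-0.2,"dz":0,"wx":0,"wy":0,"wz":0,"jaw":-0.8},{"dx":-0.3,"dy":-0.3,"dz":0,"wx":0,"wy":0,"wz":0,"jaw":-0.8},{"dx":-0.4,"dy":-0.4,"dz":0,"wx":0,"wy":0,"wz":0,"jaw":-0.8},{"dx":-0.45,"dy":-0.45,"dz":0,"wx":0,"wy":0,"wz":0,"jaw":-0.8}]'
python3 - <<'E'
from h import *
i=env.get_image("scene");t=env.get_image("top");cv2.imwrite("pics/scene4.png",i)
f=lambda i,x,y,w,h:cv2.resize(i[y:y+h,x:x+w],(w*5,h*5),interpolation=2)
cv2.imwrite("pics/crop6.png",np.hstack([f(i,265,135,80,100),f(t,263,140,80,100)]))
E
```

```text
time_s: 13.82
eef_pos: [0.5221, -0.1432, 0.1166]
eef_rot: [[0.086, 0.996, -0.001], [0.996, -0.086, 0.0], [0.0, -0.001, -1.0]]
contact_force: [-0.3, 0.3, -0.3]
finger_gap: 0.0766
gripper_force: 0.0
time_s: 14.45
eef_pos: [0.5232, -0.1435, 0.2549]
eef_rot: [[0.086, 0.996, 0.003], [0.996, -0.086, -0.001], [-0.001, 0.003, -1.0]]
contact_force: [0.6, 0.7, -0.8]
finger_gap: 0.0768
gripper_force: 0.0
time_s: 15.08
eef_pos: [0.3401, -0.3244, 0.2517]
eef_rot: [[0.088, 0.996, -0.001], [0.996, -0.088, 0.001], [0.001, -0.001, -1.0]]
contact_force: [-0.1, -0.3, 1.1]
finger_gap: 0.0769
gripper_force: 0.0
```

View pics/crop6.png

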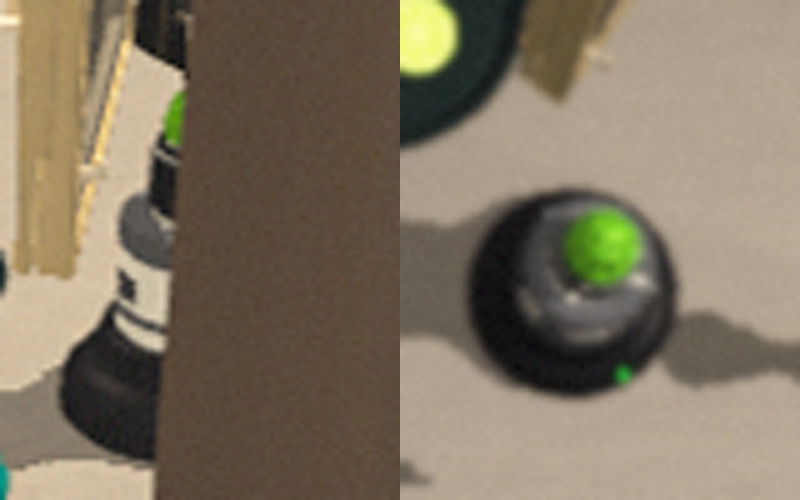

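Top crop: reamer centred on the chuck at (603,245), with the ring's white mark still at about (640,283), the same place as before. I'll clear the arm from the scene view for a last check of the seat.

```bash
python3 -m pendant '[{"dx":-0.02,"dy":0.13,"dz":0.02,"wx":0,"wy":0,"wz":0,"jaw":-0.8},{"dx":-0.04,"dy":0.26,"dz":0.04,"wx":0,"wy":0,"wz":0,"jaw":-0.8},{"dx":-0.06,"dy":0.4,"dz":0.04,"wx":0,"wy":0,"wz":0,"jaw":-0.8},{"dx":-0.08,"dy":0.53,"dz":0.04,"wx":0,"wy":0,"wz":0,"jaw":-0.8},{"dx":-0.1,"dy":0.66,"dz":0.04,"wx":0,"wy":0,"wz":0,"jaw":-0.8}]'
python3 -m pendant '[{"dx":-0.02,"dy":0.13,"dz":0,"wx":0,"wy":0,"wz":0,"jaw":-0.8},{"dx":-0.04,"dy":0.26,"dz":0,"wx":0,"wy":0,"wz":0,"jaw":-0.8},{"dx":-0.06,"dy":0.4,"dz":0,"wx":0,"wy":0,"wz":0,"jaw":-0.8},{"dx":-0.1,"dy":0.53,"dz":0,"wx":0,"wy":0,"wz":0,"jaw":-0.8},{"dx":-0.14,"dy":0.7,"dz":0,"wx":0,"wy":0,"wz":0,"jaw":-0.8}]'
python3 -m pendant '[{"dx":-0.05,"dy":0.15,"dz":0,"wx":0,"wy":0,"wz":0,"jaw":-0.8},{"dx":-0.08,"dy":0.3,"dz":0,"wx":0,"wy":0,"wz":0,"jaw":-0.8},{"dx":-0.08,"dy":0.4,"dz":0,"wx":0,"wy":0,"wz":0,"jaw":-0.8}]'
python3 - <<'E'
from h import *
i=env.get_image("scene");cv2.imwrite("pics/scene5.png",i)
f=lambda i,x,y,w,h:cv2.resize(i[y:y+h,x:x+w],(w*5,h*5),interpolation=2)
cv2.imwrite("pics/crop7.png",np.hstack([f(i,265,135,80,80),cv2.resize(i[100:260,140:300],(400,400))]))
for P in([.5215,-.1435,.146],[.5215,-.1435,.171]):print((proj("scene",P)-[265,135])*5)
E
```

```text
time_s: 15.8
eef_pos: [0.3018, -0.0572, 0.2681]
eef_rot: [[0.086, 0.996, -0.0], [0.996, -0.086, 0.001], [0.001, -0.0, -1.0]]
contact_force: [1.3, 0.8, -0.1]
finger_gap: 0.0768
gripper_force: 0.0
time_s: 16.42
eef_pos: [0.2466, 0.2156, 0.2683]
eef_rot: [[0.085, 0.996, 0.0], [0.996, -0.085, 0.0], [0.0, 0.0, -1.0]]
contact_force: [1.1, 0.0, 1.6]
finger_gap: 0.0768
gripper_force: 0.0
time_s: 16.8
eef_pos: [0.2138, 0.3763, 0.2678]
eef_rot: [[0.082, 0.997, -0.001], [0.997, -0.082, -0.001], [-0.001, -0.001, -1.0]]
contact_force: [-0.5, -0.3, 0.3]
finger_gap: 0.0771
gripper_force: 0.0
[197.92875395 134.22096394]
[201.70720108  85.08773263]
```

View pics/crop7.png

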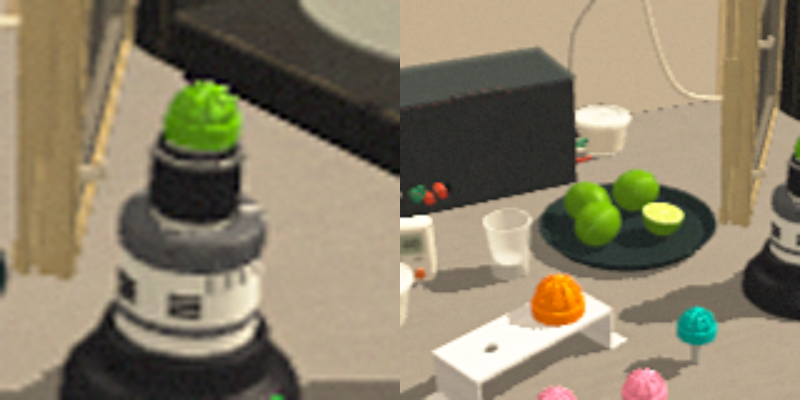

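The reamer sits upright with its skirt flush on the nose (crop (202,120)). The ring mark is still at (250,208) and the orange reamer hasn't moved. Handing in.

```bash
python3 -c "
from plant import env
print(env.close_job())"
```

```text
the job is handed in; nothing more can be done
None
```

The lime reamer is seated in the chuck, skirt on the nose, and the sleeve is turned clockwise to about 0.45 N m; the pictures show the speed ring and orange reamer unmoved, and the job was handed in after about 17 s (no verdict was returned).

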